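# Ink a hand stamp and hold it on the form

## Robot

A 7-joint arm with a two-finger parallel gripper is mounted at the origin on the work surface. World frame = base frame: x ahead of the robot, y to its left, z up, the work surface at z = 0. Lengths are in m, angles in rad, forces in N, time in s.
With the tool pointing down it reaches from about 0.35 to 0.9 m from the base axis. Payload 8.1 kg.
Tool frame: the origin (TCP) lies on the front face of the gripper's body, between the roots of the fingers; the fingertips stand ahead of it and the grasp point (between the pads) lies 47 mm ahead of it (bot.tips_ahead is the x of the fingertips in the tool frame, in m); x points along the fingers, z is the direction in which the jaws open and shut, and the axes are right-handed (so a half turn about x gives the same grasp; the last joint's range is limited). The gripper opens to 92 mm and grips with 3 to 60 N. Pads are 19 mm wide; open, the fingers measure 130 mm over their backs; the gripper's body (75 mm by 190 mm) begins 47 mm behind the grasp point.
Start: joints at [-1.356, 0.434, 0.025, 1.573, -0.012, 1.134, -0.075], TCP at [0.195, 0.594, 0.292] pointing down, gripper open.
Joint ranges: [-2.62, 2.62], [-0.44, 2.09], [-1.27, 1.32], [0.08, 2.57], [-1.32, 4.46], [0.12, 2], [-2.74, 2.74]. Speed limits (rad/s): [2.22, 2.22, 3.01, 3.01, 3.14, 3.14, 3.14].

## Interface

Orientations are given as a rotation vector (axis times angle).
In Python, from cell import status, optics, bot gives the robot as it stands.
- The arm moves only by the tool drive_tool, never from a script. Its argument "increments" is a list that holds one entry, the list of rows, each a list of 7 numbers: the shift along the tool's x, y, z in m, then the turn, a rotation vector about the tool's x, y, z in rad, then the finger opening in m, from 0 to 0.0918. A call has 1 to 10 rows; each row shifts and turns the commanded pose from where the row before left it, along the tool's axes as they then stand; what a row does not reach is not made up. A row lasts 1/8 s, in which the tool goes at most 62.5 mm and 10.7 degrees, less where a joint would pass 70% of its speed; a pose out of reach is approached as far as the arm can. A call is refused whole if a number of a shift passes 0.0625 or a number of a turn 0.188, either way. A call with a gripper value outside its range is refused whole. The fingers move at their own pace and stop on an object; the grip force is fixed at half the most. Time passes only in rows, so rows that do not move let the fingers close. It gives the time, the measured TCP pose, the force and the opening at its end, in the units of the state.
- status.state(): the state, without advancing time (a new reading comes with each control period).
- optics.snapshot(name): name is "scene" or "top"; returns a dict with "color" (480x640x3 uint8, red, green, blue), "mtx" (3x3 intrinsics, pixels), "distortion" ([k1, k2, p1, p2, k3] as OpenCV has them; the pictures are not rectified), "position" and "rotation" of the camera in the world. Camera axes: x right, y down, z forward; pixel columns grow to the right and rows downward; lengths in m; the calibration is good to about 2 mm. A picture is of the moment at which its call begins. There is no depth.
- bot.hand_in(): hands the job in, once; it reports no verdict.
The state is a dict: "time_s": time; "joint_positions": joint angles; "joint_vel": joint speeds; "tau": joint torques, N m; "position": TCP position; "eef_rot": TCP orientation; "force": force on the tool from outside, world axes, zero at the start; "wrist_torque": the same for the moment, N m; "opening": opening from 0.0 (shut) to 1.0 (fully open).
Only numpy, scipy, OpenCV 4.12 (cv2) and the standard library are available. Lean on these libraries where they do the work, as an engineer would, in place of code of your own. Each camera call takes 0.05 s, during which the arm holds its last target. There are 200 camera calls.

## Task

Lift the loose lid off the ink dish by its knob and lay it flat on the bare desk, without dropping it; then press the rectangular hand stamp lightly on the ink pad, and bring it down on the form inside the empty printed frame, upright and square to it, with the pale index strip towards the lower edge of the form. Press lightly (about 8 N, never more than 25 N) and finish while still holding the stamp pressed on the form: do not let go or lift it. Let the stamp touch the form nowhere but in the frame, and leave the other stamps and everything else on the desk as they are.

Things in the scene. Friction and masses are not known exactly. Their poses are not given: they have to be found in the camera images.
- dish: round white porcelain ink dish, heavy, does not move: 104 mm in diameter, rim 36 mm above the desk, opening 94 mm across; origin under its centre, on the desk
- ink_pad: the ink pad inside the dish: a round dark red foam pad 88 mm in diameter; its origin is the centre of its top face, 28 mm above the desk and 8 mm below the dish's rim; it is covered by the lid at the start. It gives 0.4 mm per newton, at most 7 mm; the stamp takes ink when pressed on it upright and wholly on the pad with 2 to 18 N for a moment
- lid: loose white porcelain lid of the ink dish, 160 g (about): a disc 106 mm in diameter and 4 mm thick at its edge, doming up to 19 mm, with a plug 88 mm in diameter and 5 mm deep beneath it that sits loosely in the dish's opening. Origin: centre of the plug's underside, 31 mm above the desk when the lid is on the dish, 0 when it lies on the desk; z up
- lid_knob (a point): centre of the lid's knob, 36 mm above the lid's underside: an upright porcelain knob 26 mm in diameter; its straight sides run from 27 to 44 mm above the lid's underside and it ends at 48 mm; the dome below it is 19 mm high
- stamp_center (a point): centre of the rectangular hand stamp, 42 mm above its face, on the axis of its handle. The stamp (about 90 g) is 84 mm tall and stands on its face at the start. Foot: 28 mm (its x) by 54 mm (its y), 17 mm high. Wooden handle with flat sides: 18 mm thick (its x) by 34 mm wide (its y), from 26 to 84 mm above the face. z runs up the handle. The other two stamps nearby have round or square feet
- stamp_face (a point): centre of the stamp's underside, the printing face, 42 mm below the centre; same axes
- stamp_index (a point): small pale index strip at the middle of one long side of the stamp's foot, 15 mm from the stamp's axis on its -x side: this side belongs towards the lower edge of the form
- form: the printed form, 148 by 210 mm, lying on a soft black stamping mat 176 by 236 mm that does not shift; origin at the centre of the form's top face, 14 mm above the desk; x points to the form's upper edge (the one with the thick heading bar), y to its left edge. Form and mat give 0.33 mm per newton under the stamp, at most 8 mm; a clean print takes a light push, 3 to 15 N
- print_frame (a point): centre of the empty printed frame near the lower right corner of the form, on the paper: a rectangle outlined in dark lines, 44 mm (x) by 70 mm (y) inside; x points to the form's upper edge, y to its left edge
- round_stamp: round hand stamp, 42 mm in diameter and 86 mm tall, not the one wanted; loose, a bystander; origin under its centre
- square_stamp: small square hand stamp, 28 mm square and 86 mm tall, not the one wanted; loose, a bystander; origin under its centre
- tape: tape dispenser, 118 x 46 mm, 71 mm tall, origin under its centre, long along its x; loose, a bystander
- stapler: stapler, 135 x 34 mm, 52 mm tall, origin under its centre, long along its x; loose, a bystander
- glue: upright glue stick, 27 mm in diameter, 88 mm tall; loose, a bystander; origin under its centre
- pen_mug: mug of pens, 80 mm in diameter, its handle reaching 69 mm out along its y, pens up to 155 mm high; loose, a bystander; origin under its centre
- clip_box: small cardboard box of clips, 50 x 68 mm, 22 mm tall; loose, a bystander; origin under its centre
There are look-alikes about, which are no part of the job. Leave any turquoise look-alike of the part that bears stamp_center alone.

How it is judged:
By the outcome, as a careful person would: the job done as asked, in the order asked, and still so for the second after the job is handed in, while the arm keeps its last pose, push and grip.
It also fails if it takes over 61 s, if anything falls off the work surface, if the arm or the gripper's body presses on something with over 40 N, if the wrist force passes 120 N, or if a joint passes its speed limit or range.

## Working session

There is one attempt and no reset: what is moved stays moved. The work goes in short steps, Python scripts to look and compute and a tool call to move; the robot and the scene stay as the last step left them, time stands still between calls to the robot, and variables do not carry over. Pictures are saved under pics/ and viewed, about 8 in all and at most 12, crops included, and the job is handed in when it is done.

Besides the shell and the picture viewer there is one more tool, called as name([rows], argument=value, ...), one row to a line, values as JSON. drive_tool: Moves the arm, as the interface text tells. Its arguments: {"type":"object","properties":{"increments":{"type":"array"}},"required":["increments"]}

```bash
ls; mkdir -p pics; cat > h.py <<'E'
import numpy as np, cv2
from scipy.spatial.transform import Rotation as R
from cell import status, optics, bot
def snap(n,f=None):
    s=optics.snapshot(n)
    if f: cv2.imwrite('pics/'+f,cv2.cvtColor(s['color'],cv2.COLOR_RGB2BGR))
    return s
def rot(s):
    r=np.array(s['rotation'],float)
    return r if r.shape==(3,3) else R.from_rotvec(r).as_matrix()
def ray(s,px,z):
    p=cv2.undistortPoints(np.array(px,float).reshape(-1,1,2),np.array(s['mtx'],float),np.array(s['distortion'],float)).reshape(-1,2)
    d=np.c_[p,np.ones(len(p))]@rot(s).T; c=np.array(s['position'])
    return c+d*((z-c[2])/d[:,2])[:,None]
def proj(s,X):
    M=rot(s); t=-M.T@np.array(s['position'])
    return cv2.projectPoints(np.array(X,float).reshape(-1,1,3),cv2.Rodrigues(M.T)[0],t,np.array(s['mtx'],float),np.array(s['distortion'],float))[0].reshape(-1,2)
E
python3 - <<'E'
from h import *
for n in('top','scene'):
    s=snap(n,n+'0.png'); print(n,s['position'],s['rotation'])
st=status.state(); print(st); print(R.from_rotvec(st['eef_rot']).as_matrix(),bot.tips_ahead)
E
```

```text
pics
top [ 0.50522059 -0.10938292  1.05868077] [-2.15642271  2.2025337  -0.05636619]
scene [ 1.3875246  -0.60607009  0.72793207] [-1.95448526 -1.07448192  0.56977687]
{'time_s': 0.1, 'joint_positions': array([-1.35557128,  0.43515614,  0.02496335,  1.5740541 , -0.01160651,
        1.13396806, -0.07511636]), 'joint_vel': array([-0.00100033, -0.0014973 , -0.00094804, -0.0024749 , -0.00218416,
        0.00156067, -0.00131334]), 'tau': array([ 4.13838439e-03, -6.69129610e+01,  9.88616310e-01, -3.15143430e+01,
       -6.04483299e-02,  3.74752586e-02,  6.05886089e-05]), 'position': array([0.19523073, 0.59332383, 0.29150292]), 'eef_rot': array([-0.97283441,  1.34410752,  0.97127642]), 'force': array([-0.15426201,  0.22566073, -0.70451817]), 'wrist_torque': array([-0.04487262, -0.02215362, -0.01403209]), 'opening': 0.9964452131579407}
[[-3.33770303e-04 -9.49892438e-01  3.12576784e-01]
 [-1.40145192e-03  3.12576938e-01  9.49891411e-01]
 [-9.99998962e-01 -1.21015789e-04 -1.43555748e-03]] 0.0655
```

View pics/top0.png

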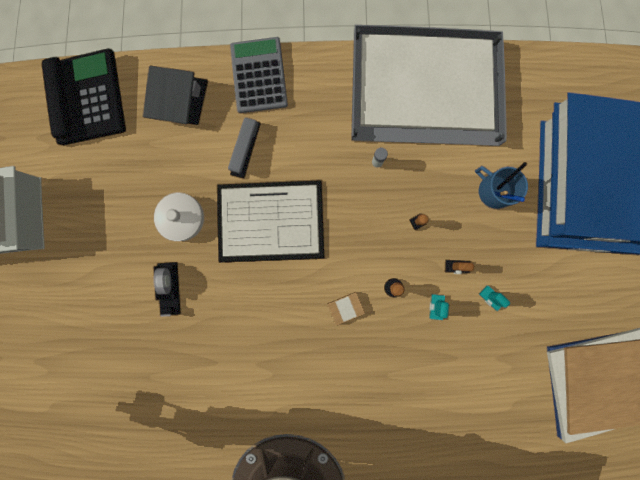

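View pics/scene0.png

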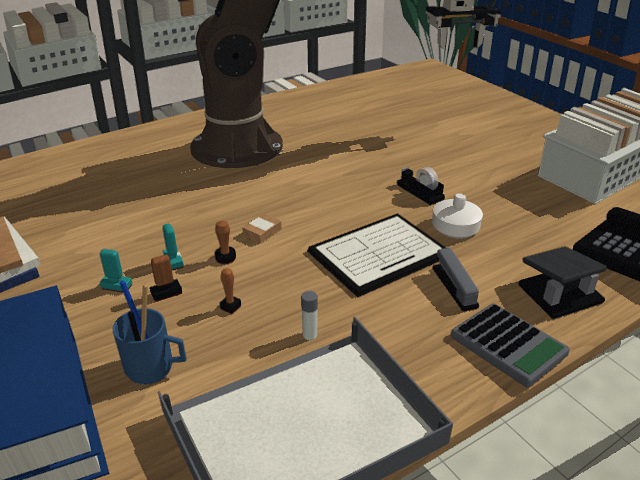

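The top view shows the lid at (178,217) with its knob at (172,215). The rectangular stamp is at (460,267), pale strip on its lower side, and the frame is at (295,236). The form's heading bar is up, which is world +x. The scene view shows the stamp at (163,275) and the knob at (459,200). I'll enlarge both next.

```bash
python3 - <<'E'
from h import *
t=cv2.imread('pics/top0.png'); s=cv2.imread('pics/scene0.png')
def crop(i,x,y,w,h,k): return cv2.resize(i[y:y+h,x:x+w],None,fx=k,fy=k,interpolation=cv2.INTER_NEAREST)
a=crop(t,400,230,80,60,5); b=crop(t,210,175,120,90,3); b=cv2.resize(b,(400,300))
c=crop(s,130,220,80,90,5)[:300*9//9+0]; c=cv2.resize(crop(s,95,215,107,80,1),(400,300),interpolation=0); d=cv2.resize(crop(s,425,185,67,50,1),(400,300),interpolation=0)
cv2.imwrite('pics/z1.png',np.vstack([np.hstack([a,b]),np.hstack([c,d])]))
E
```

```text
(no output)
```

View pics/z1.png

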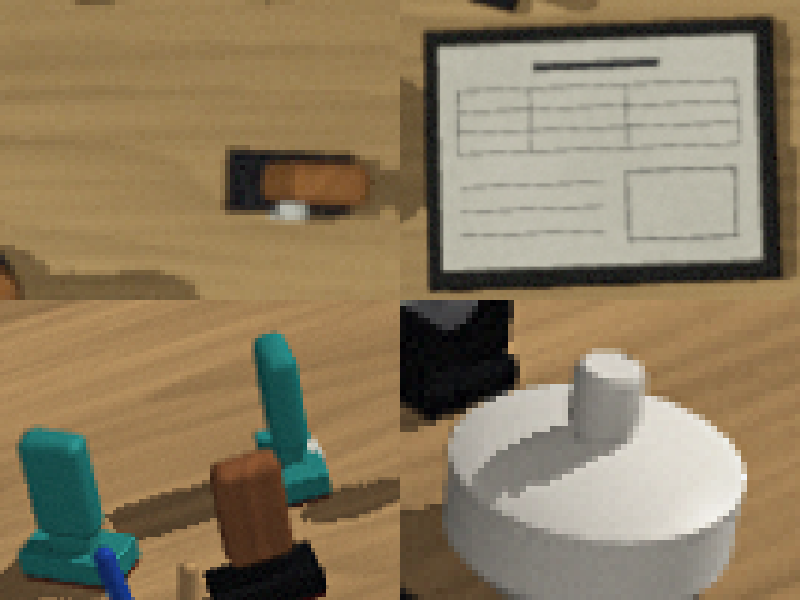

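```bash
python3 - <<'E'
from h import *
from cell import optics
t=optics.snapshot('top'); s=optics.snapshot('scene')
b=lambda l:[((x-400)/3.3333+210,y/3.3333+175) for x,y in l]
a=lambda l:[(x/5+400,y/5+230) for x,y in l]
c=lambda l:[(x/3.738+95,(y-300)/3.75+215) for x,y in l]
d=lambda l:[((x-400)/5.97+425,(y-300)/6+185) for x,y in l]
np.set_printoptions(precision=4,suppress=True)
fr=ray(t,b([(626,171),(736,167),(739,237),(629,241)]),.014)
print('frame',fr,fr.mean(0),np.linalg.norm(fr[1]-fr[0]),np.linalg.norm(fr[2]-fr[1]))
fm=ray(t,b([(438,50),(756,34),(763,260),(441,272)]),.014)
def yaw(v): return np.degrees(np.arctan2(-v[0],v[1]))
print('form',fm.mean(0),np.linalg.norm(fm[1]-fm[0]),np.linalg.norm(fm[2]-fm[1]),'yaws',yaw(fm[0]-fm[1]),yaw(fm[3]-fm[2]),yaw(fr[0]-fr[1]),yaw(fr[3]-fr[2]))
# dark stamp foot/handle masks
im=t['color'].astype(int)[255:285,435:485]
brown=(im[...,0]-im[...,2]>55)&(im[...,0]<185)&(im[...,1]<105)
dark=im.max(2)<50
pale=(im.min(2)>150)
for n,m in(('brown',brown),('dark',dark),('pale',pale)):
    ys,xs=np.nonzero(m); print(n,len(xs),xs.mean()+435,ys.mean()+255,xs.min()+435,xs.max()+435,ys.min()+255,ys.max()+255)
print('foot left corners z17',ray(t,a([(228,149),(228,213)]),.017))
print('handle top left/right z84 from top',ray(t,a([(297,163),(297,204),(371,166),(371,204)]),.084))
print('handle top from scene',ray(s,c([(248,466)]),.084))
print('strip z9',ray(t,a([(290,211)]),.009))
# knob
print('knob top scene z79',ray(s,d([(612,366)]),.079))
g=cv2.cvtColor(t['color'],cv2.COLOR_RGB2HSV)
m=((g[...,1]<60)&(g[...,2]>120)).astype(np.uint8); m[:,:150]=0;m[:,210:]=0;m[:185]=0;m[250:]=0
cs=max(cv2.findContours(m,0,1)[0],key=cv2.contourArea); e=cv2.minEnclosingCircle(cs); print('lid circle',e,ray(t,[e[0]],.038))
print('others: round',ray(t,[(396,288)],.08),'sq',ray(t,[(422,219)],.08),'turq',ray(t,[(439,307),(494,298)],.05),'tape',ray(t,[(167,288)],.0),'stapler',ray(t,[(244,147)],.03),'clip',ray(t,[(348,309)],.02),'mug',ray(t,[(503,188)],.08),'glue',ray(t,[(380,157)],.088))
print('knob top-view px of scene pt', proj(t,ray(s,d([(612,366)]),.079)))
E
```

```text
frame [[ 0.5877  0.0067  0.014 ]
 [ 0.5887 -0.0656  0.014 ]
 [ 0.5428 -0.0667  0.014 ]
 [ 0.5417  0.0054  0.014 ]] [ 0.5652 -0.0301  0.014 ] 0.07227045761532314 0.04588014467546463
form [0.5997 0.0247 0.014 ] 0.21166423483471042 0.14881771063507832 yaws 1.4140945940143494 1.0088883125507284 0.8218982437151008 0.8961332687398221
brown 166 463.144578313253 266.06024096385545 444 476 259 273
dark 108 452.6111111111111 265.74074074074076 446 469 260 272
pale 12 457.8333333333333 271.9166666666667 456 460 271 273
foot left corners z17 [[ 0.5065 -0.3573  0.017 ]
 [ 0.4787 -0.3564  0.017 ]]
handle top left/right z84 from top [[ 0.5    -0.3696  0.084 ]
 [ 0.4833 -0.3691  0.084 ]
 [ 0.498  -0.4003  0.084 ]
 [ 0.4825 -0.3998  0.084 ]]
handle top from scene [[ 0.4966 -0.3801  0.084 ]]
strip z9 [[ 0.4787 -0.3858  0.009 ]]
knob top scene z79 [[0.6127 0.2279 0.079 ]]
lid circle ((176.97727966308594, 216.28408813476562), 24.44510269165039) [[0.6125 0.2241 0.038 ]]
others: round [[ 0.4516 -0.2389  0.08  ]] sq [[ 0.591  -0.2964  0.08  ]] turq [[ 0.4079 -0.3324  0.05  ]
 [ 0.4231 -0.4509  0.05  ]] tape [[0.4559 0.2601 0.    ]] stapler [[0.7626 0.0773 0.03  ]] clip [[ 0.4057 -0.1423  0.02  ]] mug [[ 0.6524 -0.4696  0.08  ]] glue [[ 0.7199 -0.2133  0.088 ]]
knob top-view px of scene pt [[168.9594 214.3334]]
```

```bash
python3 - <<'E'
import cv2
i=cv2.imread('pics/top0.png'); cv2.imwrite('pics/z2.png',cv2.resize(i[185:250,135:220],None,fx=8,fy=8,interpolation=0))
E
```

```text
(no output)
```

View pics/z2.png

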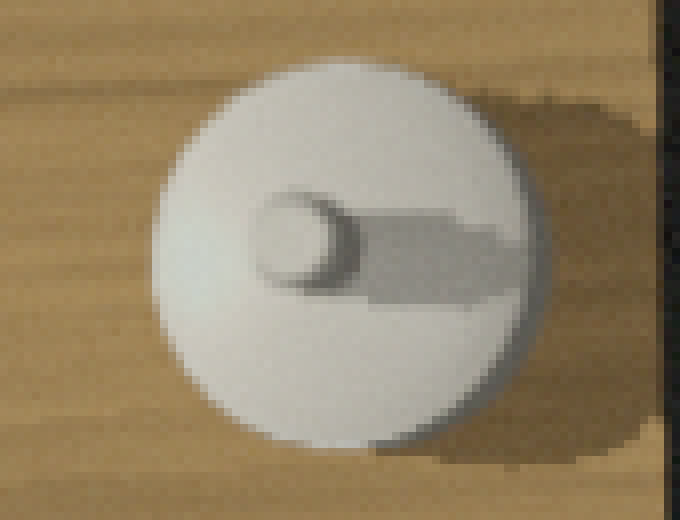

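The knob from two views agrees with the lid disc: about (0.612, 0.223). The stamp is about (0.492, -0.384), yawed about -2°. The frame centre is (0.565, -0.030), yaw about +1°. All sizes agree with the given ones. First I turn the jaws along world x, so that tool y = world y and tool z = world x.

drive_tool([
  [[0,0,0,0.179,0,0,0.06],[0,0,0,0.179,0,0,0.06],[0,0,0,0.179,0,0,0.06],[0,0,0,0.179,0,0,0.06],[0,0,0,0.179,0,0,0.06],[0,0,0,0.179,0,0,0.06],[0,0,0,0.179,0,0,0.06]],
])

```text
time_s: 1.08
position: [0.1952, 0.5936, 0.292]
eef_rot: [0.004, 1.571, -0.005]
force: [-0.5, 0.8, 0.4]
opening: 0.653
```

drive_tool([
  [[0.007,-0.035,0.04,0,0,0,0.06],[0.007,-0.035,0.04,0,0,0,0.06],[0.007,-0.035,0.04,0,0,0,0.06],[0.007,-0.035,0.04,0,0,0,0.06],[0.007,-0.035,0.04,0,0,0,0.06],[0.007,-0.035,0.04,0,0,0,0.06],[0.007,-0.035,0.04,0,0,0,0.06],[0.007,-0.035,0.04,0,0,0,0.06],[0.007,-0.035,0.04,0,0,0,0.06],[0,0,0,0,0,0,0.06]],
])

```text
time_s: 2.33
position: [0.5584, 0.2735, 0.2287]
eef_rot: [0.004, 1.57, -0.008]
force: [0.0, 1.3, 0.7]
opening: 0.655
```

drive_tool([
  [[0.01,-0.025,0.027,0,0,0,0.06],[0.01,-0.025,0.027,0,0,0,0.06],[0.02,0,0,0,0,0,0.06],[0.02,0,0,0,0,0,0.06],[0,0,0,0,0,0,0.06],[0,0,0,0,0,0,0.06]],
])

```text
time_s: 3.08
position: [0.6093, 0.2294, 0.1699]
eef_rot: [-0.0, 1.57, 0.001]
force: [-0.1, -0.7, 1.0]
opening: 0.649
```

```bash
python3 - <<'E'
from h import *
s=snap('scene'); st=status.state(); print(st['position'],R.from_rotvec(st['eef_rot']).as_matrix().round(4))
import cv2
i=cv2.cvtColor(s['color'],cv2.COLOR_RGB2BGR)[120:260,380:560]
cv2.imwrite('pics/z3.png',cv2.resize(i,None,fx=4,fy=4,interpolation=0))
E
```

```text
[0.60952362 0.22929633 0.17023405] [[ 1.1e-03 -6.0e-04  1.0e+00]
 [ 7.0e-04  1.0e+00  6.0e-04]
 [-1.0e+00  7.0e-04  1.1e-03]]
```

View pics/z3.png

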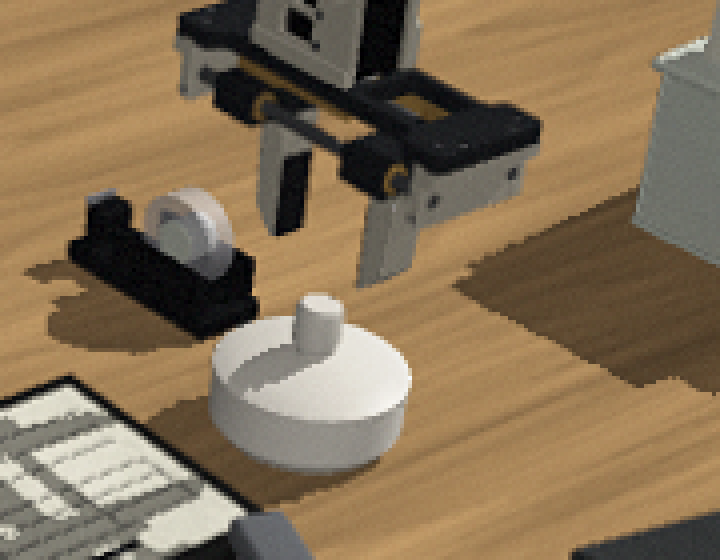

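The open gripper is centred above the knob, about 6 mm off in y. I'll correct that, go down and close.

drive_tool([
  [[0.01,-0.006,0.0025,0,0,0,0.06],[0.015,0,0,0,0,0,0.06],[0.015,0,0,0,0,0,0.06],[0.012,0,0,0,0,0,0.06],[0,0,0,0,0,0,0.06]],
])

```text
time_s: 3.75
position: [0.611, 0.2225, 0.1157]
eef_rot: [-0.001, 1.573, -0.001]
force: [-0.3, 0.7, -0.1]
opening: 0.653
```

drive_tool([
  [[-0.002,0,0,0,0,0,0.035],[0,0,0,0,0,0,0.028],[0,0,0,0,0,0,0.015],[0,0,0,0,0,0,0.015],[0,0,0,0,0,0,0.015],[0,0,0,0,0,0,0.015]],
])

```text
time_s: 4.5
position: [0.6119, 0.2227, 0.1195]
eef_rot: [0.0, 1.57, 0.0]
force: [-0.4, -0.1, 2.9]
opening: 0.274
```

drive_tool([
  [[-0.01,0,0,0,0,0,0.01],[-0.02,0,0,0,0,0,0.01],[-0.02,0,0,0,0,0,0.01],[-0.02,0,0,0,0,0,0.01],[-0.02,0,0,0,0,0,0.01],[0,0,0,0,0,0,0.01],[0,0,0,0,0,0,0.01]],
])

```text
time_s: 5.38
position: [0.6115, 0.2226, 0.2091]
eef_rot: [0.0, 1.571, 0.0]
force: [-0.1, -0.7, -2.3]
opening: 0.271
```

drive_tool([
  [[0,-0.015,-0.015,0,0,0,0.01],[0,-0.025,-0.03,0,0,0,0.01],[0,-0.03,-0.033,0,0,0,0.01],[0,-0.03,-0.033,0,0,0,0.01],[0,-0.03,-0.033,0,0,0,0.01],[0,-0.027,-0.03,0,0,0,0.01],[0,-0.015,-0.017,0,0,0,0.01],[0.03,0,0,0,0,0,0.01],[0.03,0,0,0,0,0,0.01],[0,0,0,0,0,0,0.01]],
])

```text
time_s: 6.62
position: [0.4191, 0.0502, 0.1476]
eef_rot: [-0.001, 1.575, -0.002]
force: [0.0, 0.3, -1.8]
opening: 0.273
```

drive_tool([
  [[0.02,0,0,0,0,0,0.01],[0.02,0,0,0,0,0,0.01],[0.012,0,0,0,0,0,0.01],[0,0,0,0,0,0,0.01],[0.002,0,0,0,0,0,0.01],[0.001,0,0,0,0,0,0.01],[0,0,0,0,0,0,0.01]],
])

```text
time_s: 7.5
position: [0.4209, 0.0508, 0.0945]
eef_rot: [0.0, 1.57, 0.0]
force: [0.3, 0.6, -1.8]
opening: 0.273
```

drive_tool([
  [[0.003,0,0,0,0,0,0.01],[0.001,0,0,0,0,0,0.01],[0.001,0,0,0,0,0,0.01],[0,0,0,0,0,0,0.01],[0,0,0,0,0,0,0.01]],
])

```text
time_s: 8.12
position: [0.4208, 0.0507, 0.0892]
eef_rot: [0.0, 1.571, -0.0]
force: [-0.7, -0.3, -2.2]
opening: 0.272
```

drive_tool([
  [[0.001,0,0,0,0,0,0.01],[0.001,0,0,0,0,0,0.01],[0,0,0,0,0,0,0.01]],
])

```text
time_s: 8.5
position: [0.4209, 0.0507, 0.0882]
eef_rot: [0.001, 1.57, 0.0]
force: [-6.3, -0.8, 23.8]
opening: 0.271
```

drive_tool([
  [[-0.0008,0,0,0,0,0,0.01],[0,0,0,0,0,0,0.03],[0,0,0,0,0,0,0.045],[0,0,0,0,0,0,0.06],[0,0,0,0,0,0,0.06],[-0.02,0,0,0,0,0,0.06],[-0.03,0,0,0,0,0,0.06],[-0.04,0,0,0,0,0,0.06],[-0.03,0,0,0,0,0,0.06],[0,0,0,0,0,0,0.06]],
])

```text
time_s: 9.75
position: [0.4219, 0.051, 0.2098]
eef_rot: [0.001, 1.567, 0.002]
force: [1.5, -0.9, 0.3]
opening: 0.651
```

drive_tool([
  [[0,-0.03,0.005,0,0,0,0.06],[0,-0.045,0.007,0,0,0,0.06],[0,-0.045,0.007,0,0,0,0.06],[0,-0.045,0.007,0,0,0,0.06],[0,-0.045,0.007,0,0,0,0.06],[0,-0.045,0.007,0,0,0,0.06],[0,-0.045,0.007,0,0,0,0.06],[0,-0.045,0.007,0,0,0,0.06],[0,-0.045,0.007,0,0,0,0.06],[0,-0.045,0.009,0,0,0,0.06]],
])

```text
time_s: 11.0
position: [0.4904, -0.3855, 0.2064]
eef_rot: [0.001, 1.572, 0.001]
force: [0.4, 0.5, -0.4]
opening: 0.655
```

drive_tool([
  [[0,0,0,0.03,0,0,0.06],[0,0,0,0,0,0,0.06],[0,0,0,0,0,0,0.06]],
])

```text
time_s: 11.38
position: [0.4908, -0.3828, 0.2074]
eef_rot: [0.023, 1.571, -0.021]
force: [-0.3, 0.3, 0.1]
opening: 0.655
```

```bash
python3 - <<'E'
from h import *
s=snap('scene'); t=snap('top'); st=status.state(); print(st['position'],R.from_rotvec(st['eef_rot']).as_matrix().round(4))
b=lambda s:cv2.cvtColor(s['color'],cv2.COLOR_RGB2BGR)
i=cv2.resize(b(s)[160:310,80:280],(400,300),interpolation=0); j=cv2.resize(b(s)[160:260,380:513],(400,300),interpolation=0)
k=cv2.resize(b(t)[220:295,420:520],(400,300),interpolation=0); l=cv2.resize(b(t)[180:330,140:340],(400,300),interpolation=0)
cv2.imwrite('pics/z4.png',np.vstack([np.hstack([i,j]),np.hstack([k,l])]))
E
```

```text
[ 0.49101036 -0.38307909  0.20787415] [[ 0.000e+00  2.830e-02  9.996e-01]
 [ 8.000e-04  9.996e-01 -2.830e-02]
 [-1.000e+00  8.000e-04 -0.000e+00]]
```

View pics/z4.png

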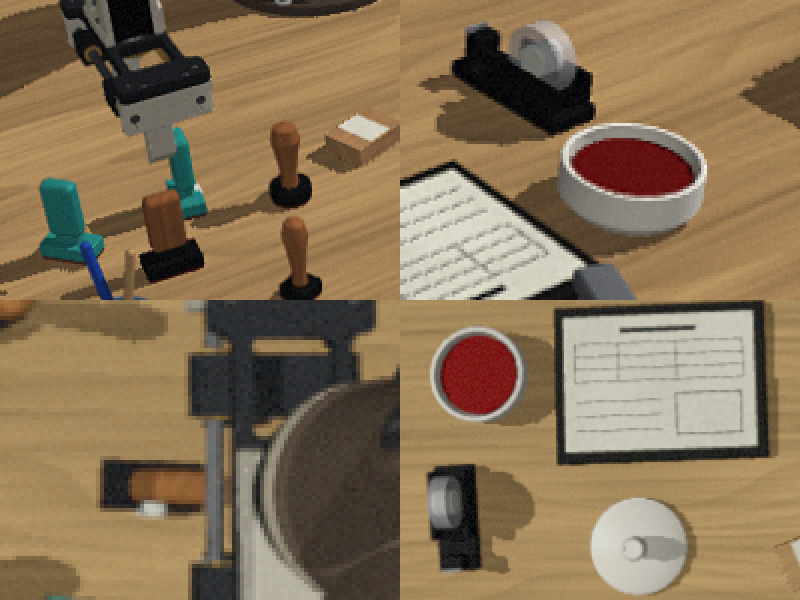

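The picture shows the lid lying flat on the desk, the red pad uncovered, and the gripper over the stamp, whose strip is on the near side. I'll descend and grip.

drive_tool([
  [[0.02,-0.001,0.001,0,0,0,0.06],[0.03,0,0,0,0,0,0.06],[0.03,0,0,0,0,0,0.06],[0.02,0,0,0,0,0,0.06],[0,0,0,0,0,0,0.045],[0,0,0,0,0,0,0.03],[0,0,0,0,0,0,0.022],[0,0,0,0,0,0,0.008],[0,0,0,0,0,0,0.008],[0,0,0,0,0,0,0.008]],
])

```text
time_s: 12.72
position: [0.492, -0.3855, 0.1086]
eef_rot: [0.023, 1.57, -0.024]
force: [-0.7, 1.5, 5.5]
opening: 0.194
```

```bash
python3 - <<'E'
from h import *
t=snap('top'); im=t['color'].astype(int)
m=((im[...,0]>im[...,1]+50)&(im[...,1]<50)).astype(np.uint8); m[:,:150]=0;m[:,215:]=0;m[:185]=0;m[250:]=0
c=max(cv2.findContours(m,0,1)[0],key=cv2.contourArea); e=cv2.minEnclosingCircle(c);print(e,ray(t,[e[0]],.028),ray(t,[(e[0][0]-e[1],e[0][1]),(e[0][0]+e[1],e[0][1])],.028))
print(status.state()['opening'],R.from_rotvec(status.state()['eef_rot']).as_matrix().round(4))
E
```

```text
((178.8595733642578, 216.90420532226562), 19.352415084838867) [[0.61209077 0.2230659  0.028     ]] [[0.61317477 0.26701443 0.028     ]
 [0.61103371 0.17962493 0.028     ]]
0.1960028284527848 [[ 7.000e-04  3.010e-02  9.995e-01]
 [-2.000e-04  9.995e-01 -3.010e-02]
 [-1.000e+00 -2.000e-04  8.000e-04]]
```

drive_tool([
  [[-0.01,0,0,0,0,0,0.0],[-0.03,0,0,0,0,0,0.0],[-0.04,0,0,0,0,0,0.0],[-0.04,0,0,0,0,0,0.0],[0,0,0,-0.047,0,0,0.0],[0,0,0,0,0,0,0.0],[0,0.025,0.005,0,0,0,0.0],[0,0.04,0.008,0,0,0,0.0],[0,0.04,0.008,0,0,0,0.0],[0,0.04,0.008,0,0,0,0.0]],
])

```text
time_s: 14.02
position: [0.5179, -0.2384, 0.2274]
eef_rot: [-0.012, 1.572, 0.013]
force: [-0.1, 0.3, -0.9]
opening: 0.195
```

drive_tool([
  [[0,0.045,0.009,0,0,0,0.0],[0,0.045,0.009,0,0,0,0.0],[0,0.045,0.009,0,0,0,0.0],[0,0.045,0.009,0,0,0,0.0],[0,0.045,0.009,0,0,0,0.0],[0,0.045,0.009,0,0,0,0.0],[0,0.045,0.009,0,0,0,0.0],[0,0.045,0.009,0,0,0,0.0],[0,0.045,0.009,0,0,0,0.0],[0,0,0,0,0,0,0.0]],
])

```text
time_s: 15.28
position: [0.5917, 0.1715, 0.2268]
eef_rot: [-0.017, 1.573, 0.019]
force: [0.7, -0.4, -1.6]
opening: 0.195
```

drive_tool([
  [[0,0.026,0.01,0,0,0,0.0],[0,0.0255,0.01,0,0,0,0.0],[0.03,0,0,0,0,0,0.0],[0.03,0,0,0,0,0,0.0],[0,0,0,0,0,0,0.0],[0,0,0,0,0,0,0.0]],
])

```text
time_s: 16.02
position: [0.612, 0.2176, 0.1689]
eef_rot: [-0.012, 1.57, 0.012]
force: [-0.3, -0.2, -1.1]
opening: 0.194
```

```bash
python3 - <<'E'
from h import *
s=snap('scene'); t=snap('top'); st=status.state(); print(st['position'],R.from_rotvec(st['eef_rot']).as_matrix().round(4))
b=lambda s:cv2.cvtColor(s['color'],cv2.COLOR_RGB2BGR)
i=cv2.resize(b(s)[130:250,400:520],(600,600),interpolation=0)
cv2.imwrite('pics/z5.png',i)
E
```

```text
[0.61229184 0.21803777 0.16948776] [[ 1.900e-03 -1.620e-02  9.999e-01]
 [ 7.000e-04  9.999e-01  1.620e-02]
 [-1.000e+00  7.000e-04  1.900e-03]]
```

View pics/z5.png

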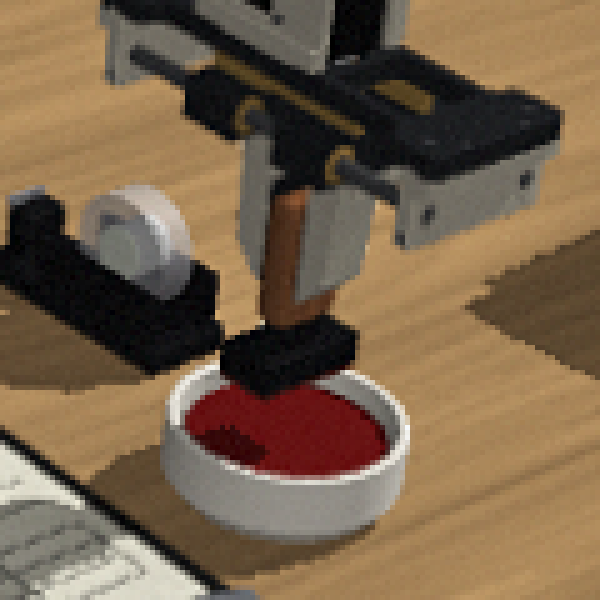

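The stamp is upright over the pad, about 5 mm short in y.

drive_tool([
  [[0.01,0.005,0,0,0,0,0.0],[0.01,0,0,0,0,0,0.0],[0.01,0,0,0,0,0,0.0],[0,0,0,0,0,0,0.0],[0,0,0,0,0,0,0.0]],
])

```text
time_s: 16.75
position: [0.6115, 0.2231, 0.138]
eef_rot: [-0.013, 1.571, 0.013]
force: [0.1, 0.2, -0.5]
opening: 0.198
```

drive_tool([
  [[0.002,0,0,0,0,0,0.0],[0.0015,0,0,0,0,0,0.0],[0.001,0,0,0,0,0,0.0],[0,0,0,0,0,0,0.0],[0,0,0,0,0,0,0.0],[0,0,0,0,0,0,0.0]],
])

```text
time_s: 17.5
position: [0.6117, 0.2232, 0.1341]
eef_rot: [-0.013, 1.57, 0.013]
force: [-0.4, -0.6, 5.3]
opening: 0.194
```

drive_tool([
  [[0.0005,0,0,0,0,0,0.0],[0,0,0,0,0,0,0.0],[0,0,0,0,0,0,0.0],[0,0,0,0,0,0,0.0],[-0.01,0,0,0,0,0,0.0],[-0.025,0,0,0,0,0,0.0],[-0.03,0,0,0,0,0,0.0],[-0.02,0,0,0,0,0,0.0],[0,0,0,0,0,0,0.0]],
])

```text
time_s: 18.62
position: [0.6122, 0.2235, 0.2197]
eef_rot: [-0.012, 1.568, 0.014]
force: [-1.1, 0.0, -1.6]
opening: 0.193
```

```bash
python3 - <<'E'
from h import *
t=snap('top')
b=lambda s:cv2.cvtColor(s['color'],cv2.COLOR_RGB2BGR)
i=cv2.resize(b(t)[180:255,140:240],(800,600),interpolation=0)
cv2.imwrite('pics/z6.png',i)
g=cv2.cvtColor(t['color'],cv2.COLOR_RGB2GRAY)[225:250,270:320]
# frame lines: dark rows/cols profile
d=255-g.astype(float); print(d[:, :].mean(0).round()); print(d[:,12:38].mean(1).round())
E
```

```text
[ 92.  96. 101. 102. 102. 101. 103. 118. 133. 128. 119. 118. 110. 100.
  98.  98.  97.  97. 103. 111. 116. 119. 120. 119. 119. 119. 120. 120.
 120. 120. 120. 120. 119. 120. 119. 119. 120. 119. 119. 121. 144. 128.
 115. 114. 114. 114. 114. 134. 184. 229.]
[135. 121. 104. 101. 102. 111. 116. 115. 115. 115. 116. 115. 115. 115.
 115. 116. 116. 116. 116. 114. 115. 137. 107. 100.  99.]
```

drive_tool([
  [[0,-0.02,-0.004,0,0,0,0.0],[0,-0.035,-0.007,0,0,0,0.0],[0,-0.04,-0.008,0,0,0,0.0],[0,-0.04,-0.008,0,0,0,0.0],[0,-0.04,-0.008,0,0,0,0.0],[0,-0.04,-0.008,0,0,0,0.0],[0,-0.03,-0.006,0,0,0,0.0],[0,-0.01,-0.001,0,0,0,0.0],[0.03,0,0,0,0,0,0.0],[0.03,0,0,0,0,0,0.0]],
])

```text
time_s: 19.92
position: [0.5655, -0.0323, 0.157]
eef_rot: [-0.013, 1.571, 0.014]
force: [0.5, 0.8, -0.9]
opening: 0.195
```

drive_tool([
  [[0,0,0,0,0,0,0.0],[0,0,0,0,0,0,0.0]],
])

```text
time_s: 20.18
position: [0.566, -0.0325, 0.1586]
eef_rot: [-0.013, 1.57, 0.013]
force: [-0.3, 0.6, -1.3]
opening: 0.197
```

```bash
python3 - <<'E'
from h import *
s=snap('scene'); st=status.state(); p=st['position']; M=R.from_rotvec(st['eef_rot']).as_matrix(); print(p,M.round(4))
im=cv2.cvtColor(s['color'],cv2.COLOR_RGB2BGR)
x0,y0=300,180; k=8
i=cv2.resize(im[y0:y0+75,x0:x0+100],None,fx=k,fy=k,interpolation=0)
# predicted foot outline (top z17, bottom z0) with stamp axis at TCP
zf=p[2]-.1086
for z,c in((zf,(0,255,0)),(zf+.017,(255,255,0))):
    q=np.array([p+a*.014*M[:,2]+b*.027*M[:,1] for a,b in((1,1),(1,-1),(-1,-1),(-1,1))]); q[:,2]=z
    u=((proj(s,q)-[x0,y0]+.5)*k).astype(int); cv2.polylines(i,[u],True,c,1)
cv2.imwrite('pics/z7.png',i)
E
```

```text
[ 0.56634354 -0.0325005   0.15902218] [[ 0.0013 -0.0172  0.9999]
 [ 0.      0.9999  0.0172]
 [-1.      0.      0.0013]]
```

View pics/z7.png

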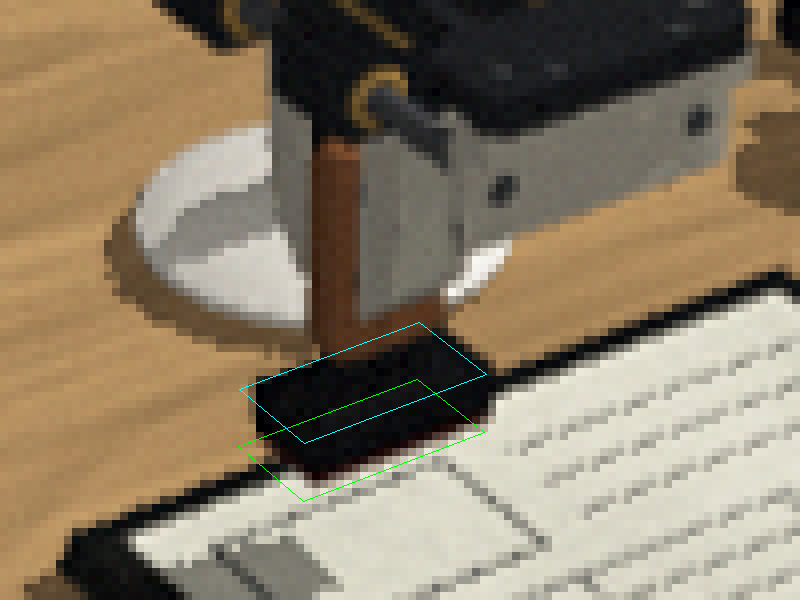

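```bash
python3 - <<'E'
from h import *
s=optics.snapshot('scene')
f=lambda l:[(x/8+300-.5,y/8+180-.5) for x,y in l]
print(ray(s,f([(437,462),(545,543),(222,545),(383,543)]),.014), ray(s,f([(258,430),(318,480),(490,422),(374,425)]),.0504))
E
```

```text
[[ 0.54111428  0.00883358  0.014     ]
 [ 0.58528652  0.01107167  0.014     ]
 [ 0.54236174 -0.05772717  0.014     ]
 [ 0.5633774  -0.02321144  0.014     ]] [[ 0.54909324 -0.05167035  0.0504    ]
 [ 0.57507912 -0.05127987  0.0504    ]
 [ 0.57695556 -0.00146553  0.0504    ]
 [ 0.5626393  -0.02635808  0.0504    ]]
```

In the scene view alone, the stamp is within about 1–3 mm of the frame centre and upright. The index strip is on the hidden -x side. I'll nudge it +1.5 mm in y and descend.

drive_tool([
  [[0.01,0.0015,0,0,0,0,0.0],[0.012,0,0,0,0,0,0.0],[0.01,0,0,0,0,0,0.0],[0,0,0,0,0,0,0.0],[0,0,0,0,0,0,0.0]],
])

```text
time_s: 20.9
position: [0.5658, -0.0312, 0.126]
eef_rot: [-0.013, 1.571, 0.013]
force: [0.2, 0.4, 0.6]
opening: 0.197
```

```bash
python3 - <<'E'
from h import *
s=snap('scene'); st=status.state(); p=st['position']; print(p,st['force'])
im=cv2.cvtColor(s['color'],cv2.COLOR_RGB2BGR)
cv2.imwrite('pics/z8.png',cv2.resize(im[180:255,300:400],None,fx=8,fy=8,interpolation=0))
E
```

```text
[ 0.56591127 -0.03117283  0.12618493] [ 1.34262271  0.47251247 -0.85627681]
```

View pics/z8.png

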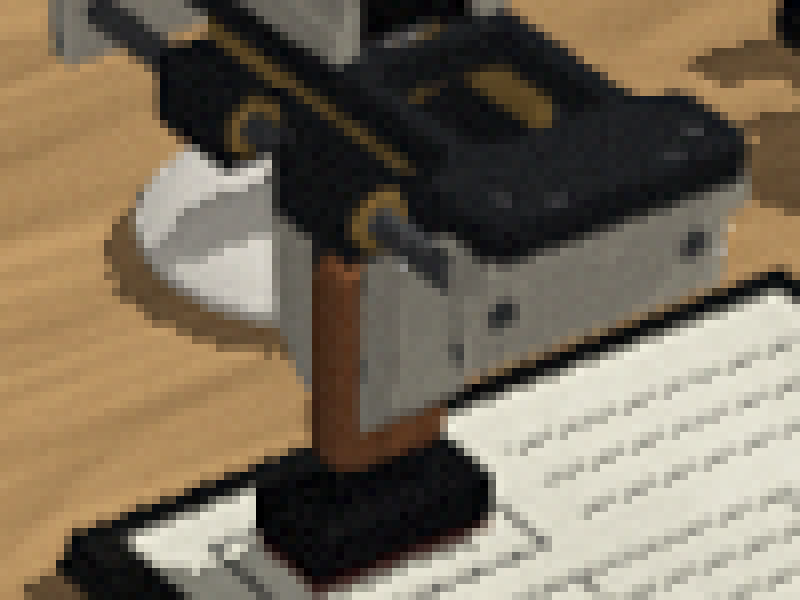

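```bash
python3 - <<'E'
from h import *
s=optics.snapshot('scene')
f=lambda l:[(x/8+300-.5,y/8+180-.5) for x,y in l]
print(ray(s,f([(215,546),(545,543)]),.014), ray(s,f([(318,590),(492,526),(258,540)]),.0176))
E
```

```text
[[ 0.5417817  -0.0594411   0.014     ]
 [ 0.58528652  0.01107167  0.014     ]] [[ 0.57545316 -0.05095956  0.0176    ]
 [ 0.57617281  0.00107885  0.0176    ]
 [ 0.54964878 -0.05174054  0.0176    ]]
```

The same view puts the frame centre at (0.5635, -0.0242) and the stamp face at (0.5627, -0.025), so they agree to about 1 mm. Now I press.

drive_tool([
  [[0.002,0,0,0,0,0,0.0],[0.002,0,0,0,0,0,0.0],[0.001,0,0,0,0,0,0.0],[0,0,0,0,0,0,0.0],[0,0,0,0,0,0,0.0]],
])

```text
time_s: 21.62
position: [0.5658, -0.031, 0.1212]
eef_rot: [-0.013, 1.57, 0.013]
force: [0.3, 1.1, 2.5]
opening: 0.194
```

drive_tool([
  [[0.0008,0,0,0,0,0,0.0],[0.0007,0,0,0,0,0,0.0],[0,0,0,0,0,0,0.0],[0,0,0,0,0,0,0.0],[0,0,0,0,0,0,0.0],[0,0,0,0,0,0,0.0]],
])

```text
time_s: 22.38
position: [0.5658, -0.031, 0.1198]
eef_rot: [-0.013, 1.57, 0.013]
force: [-1.1, -0.1, 6.2]
opening: 0.195
```

```bash
python3 - <<'E'
from h import *
s=snap('scene','final.png'); F=[]
for _ in range(3): snap('top'); F.append(status.state()['force'])
print(np.round(F,1),status.state()['position'],status.state()['opening'])
E
```

```text
[[-1.3  0.4  6.3]
 [-2.   0.5  5.8]
 [-1.   0.5  6.2]] [ 0.56584337 -0.03103925  0.11981418] 0.19724411168885098
```

View pics/final.png

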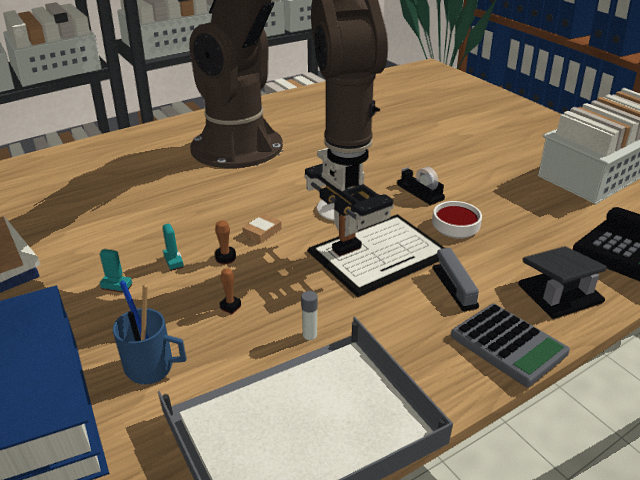

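The stamp is pressed in the frame at (347,245) with about 7 N. The lid lies on the desk and the bystanders are where they were. I'm handing in.

```bash
python3 -c "
from cell import bot; print(bot.hand_in())"
```

```text
the job is handed in; nothing more can be done
None
```

The job is done and handed in at about 22.6 s on the robot's clock, with the stamp still held pressed on the form.

**Lid:** I lifted it by its knob and set it flat on the bare desk near (0.42, 0.05). The force reading reached 24 N as it touched down, and I eased that off before letting go.

**Inking:** I pressed the rectangular stamp on the middle of the pad with about 6–7 N for roughly a second.

**Stamping:** The stamp went down in the frame with its index strip side towards the form's lower edge. The last readings were about 6 N. Adding the stamp's own weight, which the reading takes off, gives about 7 N, within the 3–15 N range.

**Last checks:**
- **Position:** just above the paper, the scene camera put the stamp face within about 1 mm of the frame centre.
- **Upright and square:** the tool pointed straight down, and its yaw was about 0.9° against about 1.0° measured for the form.
- **Bystanders:** the final picture shows them where they were.

**Disagreements and gaps:**
- **Cameras:** the two differed by about 5 mm in y and 2 mm in x on the absolute frame position, so I relied on the same-view comparison. The frame leaves 8 mm of room on each side.
- **Index strip:** it was hidden from the scene camera at the end. I saw it on the -x side just before gripping, and the stamp turned less than 3° after that.

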